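# Lock the batt to the turning wheel

### The arm

A 7-joint arm with a two-finger parallel gripper is mounted at the origin on the work surface. World frame = base frame: x ahead of the robot, y to its left, z up, the work surface at z = 0. Lengths are in m, angles in rad, forces in N, time in s.
With the tool pointing down it reaches from about 0.425 to 0.875 m from the base axis. Payload 4.7 kg.
Tool frame: the origin (TCP) lies on the centre line of the jaws, within the pads' length; the fingertips stand ahead of it and the grasp point (between the pads) lies 8 mm behind it (ctrl.finger_overhang is the x of the fingertips in the tool frame, in m); x points along the fingers, z is the direction in which the jaws open and shut, and the axes are right-handed (so a half turn about x gives the same grasp; the last joint's range is limited). The gripper opens to 87 mm and grips with 3 to 60 N. Pads are 19 mm wide; open, the fingers measure 117 mm over their backs; the gripper's body (75 mm by 190 mm) begins 51 mm behind the grasp point.
Start: joints at [1.135, 0.321, -0.07, 1.45, 0.023, 1.371, -0.057], TCP at [0.283, -0.585, 0.234] pointing down, gripper open.
Joint ranges: [-2.86, 2.86], [-0.3, 2.09], [-1.38, 1.24], [0.06, 2.45], [-1.56, 4.7], [0.09, 2.05], [-2.69, 2.69]. Speed limits (rad/s): [2.57, 2.57, 3.14, 3.14, 3.14, 3.14, 3.14].

### API

Orientations are given as a rotation vector (axis times angle).
In Python, from bench import readout, viewer, job, nets, ctrl gives the robot as it stands.
- The arm moves only by the shell command python3 -m creep 'ROWS' [FORCE]. ROWS is JSON, a list of rows, each an object with "linear": the shift along the tool's x, y, z in m, a list of three; "twist": the turn, a rotation vector about the tool's x, y, z in degrees, a list of three; "fingers": the gripper's target within -1 to 1 (shut at 1, half-way at 0, fully open at -1). A call has 1 to 8 rows; each row is the pose to reach, as a shift and turn from the pose commanded when the call began, along the tool's axes at that moment; what a row does not reach only later rows make up. A row lasts 1/12 s, in which the tool goes at most 41.7 mm and 7.16 degrees, less where a joint would pass 70% of its speed; a pose out of reach is approached as far as the arm can. A call with a gripper value outside its range is refused whole. The fingers move at their own pace and stop on an object; FORCE is the grip in N (left out, the last holds). Time passes only in rows, so rows that repeat a pose let the fingers close. It gives the time, the measured TCP pose, the force and the opening at its end, in the units of the state.
- readout.get_state(): the state, without advancing time (a new reading comes with each control period).
- viewer.get_image(name): name is "scene" or "top" or "wrist"; returns (picture, depth): 384x512x3 uint8, red, green, blue; 384x512 float32, m along the optical axis (not along the pixel's ray), 0 where there is no reading.
- viewer.camera_params(name): a dict with "K" (3x3 intrinsics, pixels), "cam_to_world" (4x4, takes a point from camera to world coordinates). Camera axes: x right, y down, z forward; pixel columns grow to the right and rows downward; lengths in m; the calibration is good to about 2 mm. A picture is of the moment at which its call begins: read the wrist's pose just before it. camera_params takes no time and is no camera call; for the wrist camera it gives the pose at the moment of the call.
- job.close_job(): hands the job in, once; it reports no verdict.
Trained networks look in the newest picture that a camera, given by its name, has taken for a name from the list of things; names that differ only in an ending like _2 or _b are one class to them, and where a whole thing is asked for, a point or a joint stands for the part that bears it (a point fixed in the world has none). Each returns a list of dicts, best first, with "conf" (0 to 1); they miss things now and then, are a little off and sometimes report something else, mostly with a low value. They report only what shows in the picture. A call takes as long as a camera call. They do not tell look-alikes from the thing itself.
- nets.boxes_of(camera, label): "centre" ([x, y, z] in m, in world coordinates, good to about 4 mm: the middle of the surface that is visible of it).
- nets.place_of(camera, label): "centre" ([x, y, z] in m, in world coordinates, good to about 4 mm: a listed point, or the origin of a listed thing).
The state is a dict: "time": time; "joint_positions": joint angles; "qd": joint speeds; "joint_torque": joint torques, N m; "position": TCP position; "tool_rot": TCP orientation; "ft_force": force on the tool from outside, world axes, zero at the start; "torque": the same for the moment, N m; "grip_width": opening from 0.0 (shut) to 1.0 (fully open).
Only numpy, scipy, OpenCV 4.12 (cv2) and the standard library are available. Lean on these libraries where they do the work, as an engineer would, in place of code of your own. Each camera call takes 0.05 s, during which the arm holds its last target.

### The job

Lock the plywood batt to the potter's turning wheel: take the round-knobbed locating pin out of the wooden rack and put it through the round hole of the batt (not the long lifting slot) into the socket hidden underneath, guiding its nose into the hole before you let go, so that it ends upright with its collar flat on the batt. Leave the T-handled pin standing in the rack.

Things in the scene. Friction and masses are not known exactly. Their poses are not given: they have to be found in the camera images.
- pin_grip (a point): Loose steel pin, 103 mm long, 0.25 kg, upright in a rack hole. Point: centre of its round knob, 26 mm across, 50 tall; z up the pin. Below the knob: collar 48 mm across, 8 thick (underside 33 mm below this point, resting on the rack), then a shank 20 mm across, 45 long, hidden in the rack, its last 28 mm tapering to a 6 mm nose, 78 mm below this point.
- tpin_bar (a point): The other steel pin, to be left alone: same shank, but a T handle, a level square bar 68 x 14 x 14 mm on a 12 mm neck above a 32 mm collar. It stands loose in the other rack hole. Point: centre of the bar; y along the bar, z up.
- rack: Pin rack, a wooden block 180 (x) x 70 (y) x 50 mm (z), fixed to the bench; origin at the centre of its underside. Two through holes, 25 mm wide, on its x axis, 50 mm either side of the centre; either pin may be in either hole.
- batt_hole (a point): Centre, on the batt's top face (107 mm above bench), of its 36 mm round hole. Batt: fixed level plywood, 240 x 240 x 12 mm, on a wheel that does not turn; x axis points outwards from its centre, 75 mm off. Coaxial below, hidden: hub socket 26 mm wide, 40 deep; collar then rests on batt, knob centre 33 mm above this point. Opposite, 75 mm past centre: slot 28 x 90 mm, solid metal under.
Mind the look-alikes: they are no part of the job. Leave any orange or pink look-alike of the part that bears pin_grip alone.

How it is judged:
On the way:
1. the held pin's nose is in the round hole (horizontal distance between pin_grip and batt_hole below 0.02 m and z of pin_grip in the frame of batt_hole below 0.074 m and contact force between pin and the fingers above 0.5 N), for 0.1 s.
At the end, for the whole second after the job is handed in: The round-knobbed pin stands at rest in the batt's round hole: knob centre within 10 mm of the hole's axis and less than 38 mm above the batt's top (33 mm is fully home), within 10 degrees of upright; the T-handled pin still stands upright in the rack (horizontal distance between pin_grip and batt_hole below 0.01 m and z of pin_grip in the frame of batt_hole below 0.038 m and angle between pin_grip's own z axis and vertical below 0.175 rad and linear speed of pin below 0.02 m/s and angle between tpin_bar's own z axis and vertical below 0.26 rad); the robot touches nothing.
It fails at once if the T-handled pin is taken out of its place or knocked away (moved more than 30 mm) (distance of tpin_bar from where it was at the start of the episode above 0.03 m).
It also fails if it takes over 37 s, if anything falls off the work surface, if the arm or the gripper's body presses on something with over 40 N, if the wrist force passes 120 N, or if a joint passes its speed limit or range.

## Working session

There is one attempt and no reset: what is moved stays moved. The work goes in short steps, Python scripts to look and compute and a shell command to move; the robot and the scene stay as the last step left them, time stands still between calls to the robot, and variables do not carry over. Pictures are saved under pics/ and viewed, and the job is handed in when it is done.

```bash
mkdir -p pics; ls; python3 - <<'E'
from bench import readout, viewer, job, nets, ctrl
import cv2
s=readout.get_state(); print({k:s[k] for k in ('time','position','tool_rot','grip_width')}, ctrl.finger_overhang)
for c in ('scene','top'):
    im,d=viewer.get_image(c); cv2.imwrite(f'pics/{c}0.png',im[:,:,::-1])
    for l in ('pin_grip','tpin_bar','rack','batt_hole'):
        print(c,l,[( [round(float(v),4) for v in r['centre']],round(float(r['conf']),2)) for r in nets.place_of(c,l)][:4])
E
```

```text
pics
{'time': 0.0, 'position': array([ 0.28235324, -0.58489801,  0.2324556 ]), 'tool_rot': array([ 0.8727711 ,  1.39073104, -0.87123483]), 'grip_width': 1.0025774451279235} 0.011
scene pin_grip [([0.5649, -0.3883, 0.0801], 0.96), ([0.4715, -0.2757, 0.0816], 0.83), ([0.4797, -0.4033, 0.0794], 0.82), ([0.3651, -0.2287, 0.0761], 0.69)]
scene tpin_bar [([0.5641, -0.2372, 0.0867], 0.67)]
scene rack [([0.5157, -0.2522, 0.0014], 0.64)]
scene batt_hole [([0.6361, 0.1757, 0.1057], 0.59)]
top pin_grip [([0.4712, -0.2746, 0.079], 0.8), ([0.5628, -0.3933, 0.0762], 0.8), ([0.483, -0.4002, 0.0791], 0.55), ([0.3619, -0.224, 0.0791], 0.49)]
top tpin_bar [([0.5634, -0.2385, 0.0917], 0.75)]
top rack [([0.5147, -0.2589, 0.0032], 0.62)]
top batt_hole [([0.6393, 0.1728, 0.1066], 0.72)]
```

View pics/scene0.png

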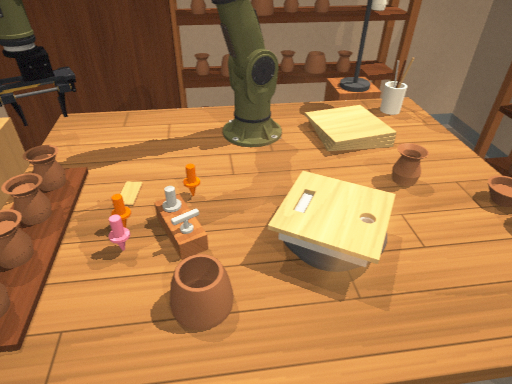

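View pics/top0.png

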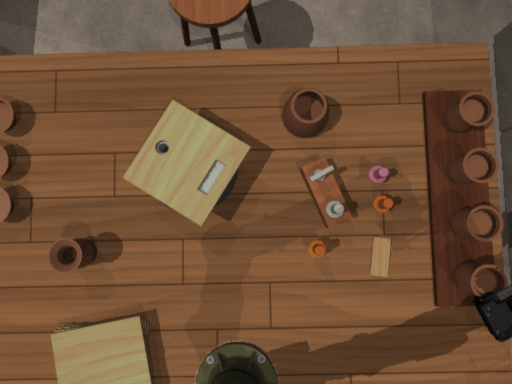

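The scene shows four round-knobbed look-alikes: grey at (170,197), standing in the rack; orange at (192,178); orange at (120,207); and pink at (117,230). The grey one fits, because it is steel and in the rack beside the T-pin at (185,220). The round hole is at scene (368,218) and top (162,147). Next I'll take a confirming crop and refine the measurements.

```bash
cat > h.py <<'E'
import numpy as np, cv2
from bench import readout, viewer, nets, ctrl
def world(c,d):
    P=viewer.camera_params(c);K=P['K'];T=P['cam_to_world']
    v,u=np.mgrid[:384,:512]
    p=np.stack([(u-K[0,2])/K[0,0]*d,(v-K[1,2])/K[1,1]*d,d],-1)
    return p@T[:3,:3].T+T[:3,3]
def topix(c,p):
    P=viewer.camera_params(c);K=P['K'];T=P['cam_to_world']
    q=T[:3,:3].T@(np.array(p)-T[:3,3]); q=K@q; return q[:2]/q[2]
def onplane(c,uv,z):
    P=viewer.camera_params(c);K=P['K'];T=P['cam_to_world']
    r=T[:3,:3]@np.linalg.inv(K)@np.array([uv[0],uv[1],1.]); return T[:3,3]+r*(z-T[2,3])/r[2]
E
python3 - <<'E'
from h import *
for c,x0,y0 in (('top',290,140),('scene',100,150)):
    im,d=viewer.get_image(c); W=world(c,d)
    cr=cv2.resize(im[y0:y0+120,x0:x0+120],None,fx=5,fy=5,interpolation=cv2.INTER_CUBIC); cv2.imwrite(f'pics/{c}_crop1.png',cr[:,:,::-1])
    m=np.linalg.norm(W[...,:2]-[0.471,-0.275],axis=2)<0.03
    k=m&(W[...,2]>0.075)&(W[...,2]<.13); q=W[k]; print(c,'knob n',len(q),q.mean(0).round(4),q.min(0).round(4),q.max(0).round(4))
    b=W[(np.linalg.norm(W[...,:2]-[0.5635,-0.238],axis=2)<0.06)&(W[...,2]>0.08)]; 
    if len(b): 
        u,s,v=np.linalg.svd(b[:,:2]-b[:,:2].mean(0),full_matrices=False); print('bar',b.mean(0).round(4),v[0],b.max(0))
    # hole
    uv=topix(c,[.638,.174,.107]); u0,v0=np.round(uv).astype(int)
    print('hole pix',uv)
    sub=im[v0-20:v0+20,u0-20:u0+20]; cv2.imwrite(f'pics/{c}_hole1.png',cv2.resize(sub,None,fx=12,fy=12,interpolation=cv2.INTER_CUBIC)[:,:,::-1])
    Ws=W[v0-20:v0+20,u0-20:u0+20,2]
    print('batt z',np.median(Ws))
    low=(Ws<0.100)&(np.hypot(*(np.mgrid[:40,:40]-20))<14); ys,xs=np.nonzero(low)
    print('hole low n',len(xs), onplane(c,[xs.mean()+u0-20,ys.mean()+v0-20],.107) if len(xs) else '')
    g=sub.astype(int).sum(2); 
    n,lab,st,ce=cv2.connectedComponentsWithStats((g<330).astype(np.uint8))
    for i in range(1,n):
        if st[i,4]>15: print(st[i],ce[i],onplane(c,ce[i]+[u0-20,v0-20],.107).round(4))
E
```

```text
top knob n 103 [ 0.4685 -0.2718  0.1042] [ 0.4568 -0.2862  0.076 ] [ 0.4805 -0.2612  0.1116]
bar [ 0.5608 -0.2352  0.0964] [-0.47201566  0.88159017] [ 0.58192327 -0.2042792   0.10015115]
hole pix [162.44931404 146.31974385]
batt z 0.10645983591786201
hole low n 137 [0.63586444 0.17444469 0.107     ]
[  0   0  13  21 145] [4.02068966 6.64137931] [0.6749 0.2168 0.107 ]
[ 13  14  14  14 135] [19.3037037  21.07407407] [0.6361 0.177  0.107 ]
scene knob n 157 [ 0.4772 -0.2736  0.0972] [ 0.461  -0.2865  0.0753] [ 0.4864 -0.262   0.1118]
bar [ 0.5669 -0.2366  0.0944] [ 0.45869606 -0.88859323] [ 0.58519108 -0.20493832  0.10067375]
hole pix [366.33398271 217.62664677]
batt z 0.1080000097762257
hole low n 86 [0.64215176 0.17278048 0.107     ]
```

View pics/top_crop1.png

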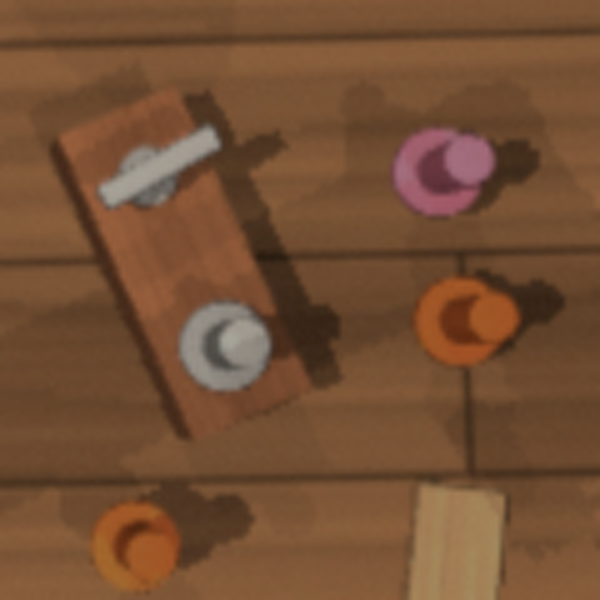

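View pics/scene_crop1.png

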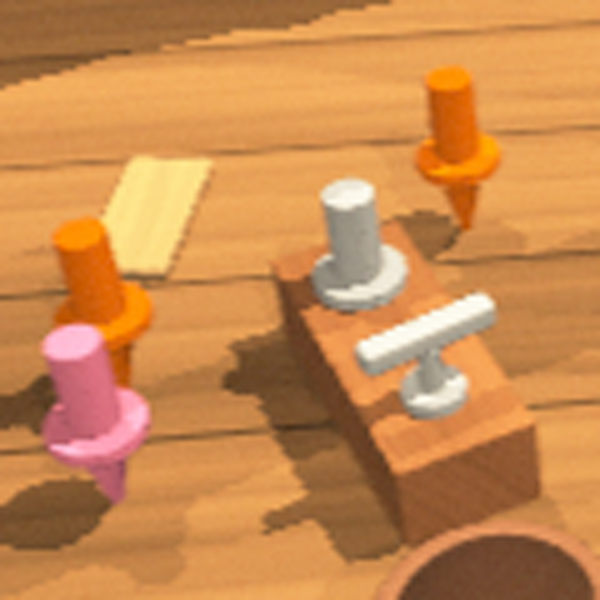

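View pics/top_hole1.png

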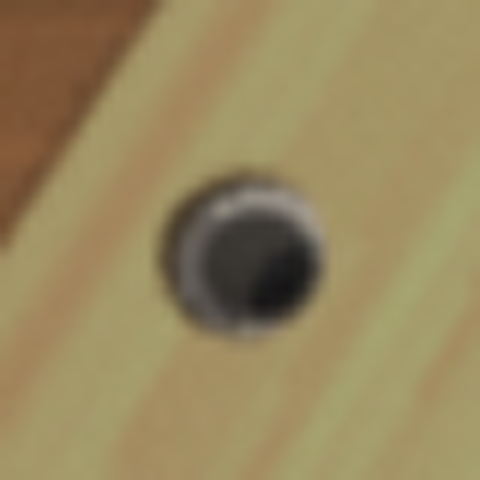

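The crops show the steel knob pin at top crop (240,343), in the near-robot rack hole, with the T-pin at (160,168) in the other. The hole crop shows a dark round hole with the socket ring visible beneath it. The target is confirmed, so I'll work out the hover move.

```bash
cat >> h.py <<'E'
from scipy.spatial.transform import Rotation as R
def plan(target,zdir_deg):
    """delta to get TCP at target, pointing down, tool z at +-zdir"""
    s=readout.get_state(); r=R.from_rotvec(s['tool_rot']); M=r.as_matrix(); p=np.array(s['position'])
    best=None
    for a in (zdir_deg,zdir_deg+180):
        a=np.radians(a); z=np.array([np.cos(a),np.sin(a),0]); x=np.array([0,0,-1.]); y=np.cross(z,x)
        t=np.degrees((r.inv()*R.from_matrix(np.stack([x,y,z],1))).as_rotvec())
        print('opt zdir',round(np.degrees(a)),'twist',t.round(2))
    print('t',s['time'],'pos',p.round(4),'x',M[:,0].round(3),'z',M[:,2].round(3),'j7',s['joint_positions'][6],'linear mm',(M.T@(np.array(target)-p)*1000).round(1),'F',np.round(s['ft_force'],1),'w',s['grip_width'])
E
python3 -c "
from h import *
plan([.4715,-.2745,.22],111.9)"
```

```text
opt zdir 112 twist [-176.13   -0.      0.  ]
opt zdir 292 twist [3.87 0.   0.  ]
t 0.6 pos [ 0.2826 -0.5854  0.2336] x [-0. -0. -1.] z [ 0.435 -0.901  0.   ] j7 -0.05688046178540765 linear mm [  13.6  305.3 -197.8] F [-0.6 -0.1  0.6] w 1.0006503243188127
```

```bash
python3 -m creep '[{"linear":[0.002,0.035,-0.022],"twist":[3.9,0,0],"fingers":-1},{"linear":[0.005,0.07,-0.045],"twist":[3.9,0,0],"fingers":-1},{"linear":[0.007,0.105,-0.068],"twist":[3.9,0,0],"fingers":-1},{"linear":[0.01,0.14,-0.091],"twist":[3.9,0,0],"fingers":-1},{"linear":[0.01,0.175,-0.113],"twist":[3.9,0,0],"fingers":-1},{"linear":[0.01,0.21,-0.136],"twist":[3.9,0,0],"fingers":-1},{"linear":[0.01,0.245,-0.159],"twist":[3.9,0,0],"fingers":-1},{"linear":[0.01,0.28,-0.181],"twist":[3.9,0,0],"fingers":-1}]' 30
python3 -m creep '[{"linear":[0.003,0.0255,-0.017],"twist":[0,0,0],"fingers":-1},{"linear":[0.003,0.0255,-0.017],"twist":[0,0,0],"fingers":-1},{"linear":[0.003,0.0255,-0.017],"twist":[0,0,0],"fingers":-1},{"linear":[0.003,0.0255,-0.017],"twist":[0,0,0],"fingers":-1}]'
cat > look.py <<'E'
import sys
from h import *
n=sys.argv[1]; lab=sys.argv[2]
im,d=viewer.get_image('wrist'); cv2.imwrite(f'pics/{n}.png',im[:,:,::-1]); np.save(f'{n}_d.npy',d); 
P=viewer.camera_params('wrist'); print('cam',P['cam_to_world'].round(3).tolist())
print([( [round(float(v),4) for v in r['centre']],round(float(r['conf']),2)) for r in nets.place_of('wrist',lab)][:4])
W=world('wrist',d); np.save(f'{n}_W.npy',W)
plan([.4715,-.2745,.22],111.9)
E
python3 look.py w1 pin_grip
```

```text
time: 1.27
position: [0.4563, -0.2994, 0.224]
tool_rot: [0.923, 1.365, -0.924]
ft_force: [0.8, -0.1, -0.2]
grip_width: 1.002
time: 1.6
position: [0.4726, -0.2768, 0.2206]
tool_rot: [0.923, 1.366, -0.925]
ft_force: [-0.6, -0.8, 0.4]
grip_width: 1.003
cam [[0.37, -0.892, -0.26, 0.543], [-0.929, -0.355, -0.104, -0.248], [-0.0, 0.28, -0.96, 0.372], [0.0, 0.0, 0.0, 1.0]]
[([0.2715, -0.256, 0.018], 0.89), ([0.6519, -0.425, 0.0173], 0.83), ([0.452, -0.4963, 0.0178], 0.64)]
opt zdir 112 twist [ 1.798e+02  5.000e-02 -5.000e-02]
opt zdir 292 twist [-0.2   0.03  0.03]
t 1.7 pos [ 0.472  -0.2778  0.2206] x [-0.    -0.001 -1.   ] z [ 0.37  -0.929  0.001] j7 -0.7406356562224452 linear mm [ 0.6  0.7 -3.2] F [ 0.  -0.2  0.2] w 0.9992854706749674
```

View pics/w1.png

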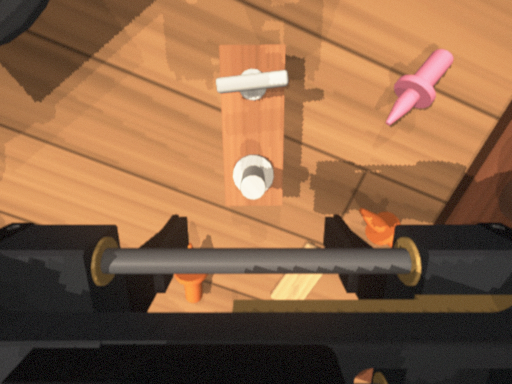

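The wrist view shows the steel pin upright at (253,178) and the T-pin at (252,82). The orange and pink look-alikes have toppled on their own and lie clear of the rack. Now I'll refine the knob position.

```bash
python3 - <<'E'
from h import *
W=np.load('w1_W.npy')
v,u=np.mgrid[:384,:512]
box=(abs(u-253)<30)&(abs(v-178)<30)
t=W[box&(W[...,2]>.102)&(W[...,2]<.115)]; print('top',len(t),t.mean(0).round(4),t.min(0).round(4),t.max(0).round(4))
c=W[box&(W[...,2]>.053)&(W[...,2]<.062)]; print('collar',len(c),c.mean(0),cv2.minEnclosingCircle(c[:,:2].astype(np.float32)))
print(cv2.minEnclosingCircle(t[:,:2].astype(np.float32)))
E
```

```text
top 513 [ 0.4703 -0.2741  0.1074] [ 0.4574 -0.2871  0.1022] [ 0.4821 -0.2616  0.1096]
collar 663 [ 0.47665791 -0.27179572  0.05764125] ((0.46986472606658936, -0.2742818295955658), 0.024000259116292)
((0.469672828912735, -0.27427512407302856), 0.012920327484607697)
```

```bash
python3 -c "
from h import *
plan([.4698,-.2743,.077],111.9)"
```

```text
opt zdir 112 twist [ 1.798e+02  5.000e-02 -5.000e-02]
opt zdir 292 twist [-0.2   0.03  0.03]
t 1.7 pos [ 0.472  -0.2778  0.2206] x [-0.    -0.001 -1.   ] z [ 0.37  -0.929  0.001] j7 -0.7406356562224452 linear mm [143.6  -0.7  -4.1] F [ 0.  -0.2  0.2] w 0.9992854706749674
```

```bash
python3 -m creep '[{"linear":[0.01,0,-0.003],"twist":[0,0,0],"fingers":-1},{"linear":[0.035,0,-0.0035],"twist":[0,0,0],"fingers":-1},{"linear":[0.06,0,-0.0035],"twist":[0,0,0],"fingers":-1},{"linear":[0.085,0,-0.0035],"twist":[0,0,0],"fingers":-1},{"linear":[0.11,0,-0.0035],"twist":[0,0,0],"fingers":-1},{"linear":[0.13,0,-0.0035],"twist":[0,0,0],"fingers":-1},{"linear":[0.143,0,-0.0035],"twist":[0,0,0],"fingers":-1},{"linear":[0.143,0,-0.0035],"twist":[0,0,0],"fingers":-1}]' 30
python3 look.py w2 pin_grip
```

```text
time: 2.37
position: [0.4684, -0.2721, 0.0736]
tool_rot: [0.926, 1.373, -0.926]
ft_force: [-1.2, 0.6, -0.5]
grip_width: 1.002
cam [[0.371, -0.891, -0.263, 0.541], [-0.929, -0.357, -0.101, -0.244], [-0.004, 0.282, -0.959, 0.226], [0.0, 0.0, 0.0, 1.0]]
[([0.4661, -0.2734, 0.0776], 0.89)]
opt zdir 112 twist [1.799e+02 7.000e-02 9.000e-02]
opt zdir 292 twist [-0.1  -0.06  0.05]
t 2.4667 pos [ 0.4709 -0.2731  0.077 ] x [-0.001  0.001 -1.   ] z [ 0.371 -0.929 -0.001] j7 -0.7819353726595314 linear mm [-1.43e+02 -1.00e-01  1.40e+00] F [-0.8  0.2  0.1] w 0.9972467910300095
```

View pics/w2.png

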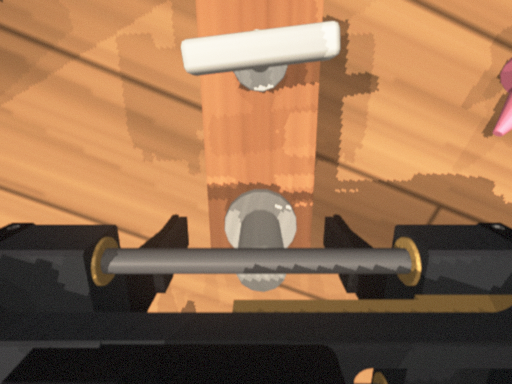

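The knob is centred between the jaws at (262,245), so I'll close on it.

```bash
python3 -m creep '[{"linear":[0,0,0],"twist":[0,0,0],"fingers":1},{"linear":[0,0,0],"twist":[0,0,0],"fingers":1},{"linear":[0,0,0],"twist":[0,0,0],"fingers":1},{"linear":[0,0,0],"twist":[0,0,0],"fingers":1},{"linear":[0,0,0],"twist":[0,0,0],"fingers":1},{"linear":[0,0,0],"twist":[0,0,0],"fingers":1},{"linear":[0,0,0],"twist":[0,0,0],"fingers":1},{"linear":[0,0,0],"twist":[0,0,0],"fingers":1}]' 40
```

```text
time: 3.13
position: [0.4717, -0.2727, 0.0776]
tool_rot: [0.923, 1.366, -0.924]
ft_force: [-0.9, 0.6, 0.7]
grip_width: 0.478
```

```bash
python3 -m creep '[{"linear":[0,0,0],"twist":[0,0,0],"fingers":1},{"linear":[0,0,0],"twist":[0,0,0],"fingers":1},{"linear":[0,0,0],"twist":[0,0,0],"fingers":1},{"linear":[0,0,0],"twist":[0,0,0],"fingers":1},{"linear":[0,0,0],"twist":[0,0,0],"fingers":1},{"linear":[0,0,0],"twist":[0,0,0],"fingers":1}]' 40
```

```text
time: 3.63
position: [0.4718, -0.2729, 0.0776]
tool_rot: [0.923, 1.366, -0.924]
ft_force: [0.6, -1.6, -0.7]
grip_width: 0.291
```

The opening is 25.3 mm, about the 26 mm of the knob. Lifting straight up.

```bash
python3 -m creep '[{"linear":[0,0,0],"twist":[0,0,0],"fingers":1},{"linear":[-0.005,0,0],"twist":[0,0,0],"fingers":1},{"linear":[-0.02,0,0],"twist":[0,0,0],"fingers":1},{"linear":[-0.04,0,0],"twist":[0,0,0],"fingers":1},{"linear":[-0.065,0,0],"twist":[0,0,0],"fingers":1},{"linear":[-0.095,0,0],"twist":[0,0,0],"fingers":1},{"linear":[-0.125,0,0],"twist":[0,0,0],"fingers":1},{"linear":[-0.14,0,0],"twist":[0,0,0],"fingers":1}]' 40
python3 look.py w3 pin_grip
python3 - <<'E'
from h import *
for c in('scene',):
    im,d=viewer.get_image(c); cv2.imwrite('pics/s3.png',im[:,:,::-1])
    print([(r['centre'],r['conf']) for r in nets.place_of(c,'pin_grip')][:4])
plan([.638,.1745,.225],111.9)
E
```

```text
time: 4.3
position: [0.4728, -0.2729, 0.2215]
tool_rot: [0.923, 1.362, -0.923]
ft_force: [1.6, -0.2, -1.5]
grip_width: 0.288
cam [[0.373, -0.893, -0.253, 0.544], [-0.928, -0.357, -0.107, -0.244], [0.006, 0.275, -0.961, 0.375], [0.0, 0.0, 0.0, 1.0]]
[([0.4676, -0.271, 0.2275], 0.81), ([0.4527, -0.4937, 0.0177], 0.74), ([0.6537, -0.4259, 0.0183], 0.59)]
opt zdir 112 twist [179.98  -0.31  -0.42]
opt zdir 292 twist [-0.01  0.27 -0.2 ]
t 4.4 pos [ 0.4733 -0.2732  0.221 ] x [ 0.005 -0.003 -1.   ] z [ 0.373 -0.928  0.005] j7 -0.744445994363408 linear mm [ 1.  -2.2  0.5] F [ 0.  -0.7 -2.8] w 0.2895483883567565
[([0.474, -0.2765, 0.225], 0.96), ([0.4477, -0.4993, 0.0207], 0.95), ([0.6583, -0.4254, 0.0203], 0.6), ([0.271, -0.2608, 0.0196], 0.51)]
opt zdir 112 twist [1.7998e+02 8.0000e-02 9.0000e-02]
opt zdir 292 twist [-0.02 -0.06  0.05]
t 4.5 pos [ 0.4712 -0.2723  0.2167] x [-0.001  0.001 -1.   ] z [ 0.373 -0.928 -0.001] j7 -0.7445459092361532 linear mm [  -8.2  321.3 -352.4] F [ 0.3  0.2 -2.7] w 0.2889055105872886
```

View pics/s3.png

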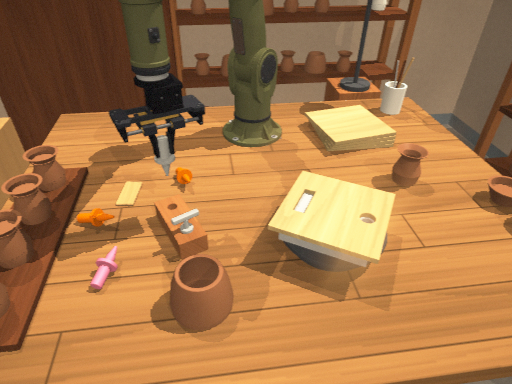

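View pics/w3.png

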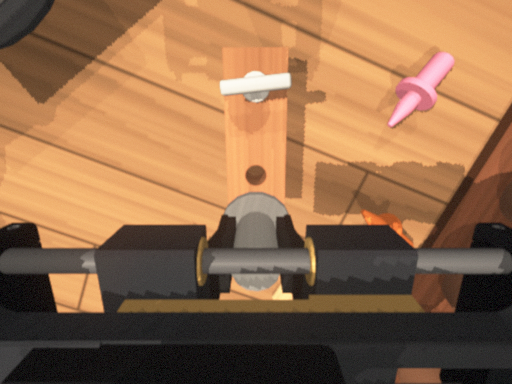

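The pin is held upright at scene (164,155), the T-pin still stands, and the near rack hole at wrist (256,175) is empty. I'll carry it to 60 mm short of the hole so the wrist camera can see the hole.

```bash
python3 -m creep '[{"linear":[-0.005,0.01,-0.015],"twist":[0,0,0],"fingers":1},{"linear":[-0.01,0.03,-0.04],"twist":[0,0,0],"fingers":1},{"linear":[-0.01,0.05,-0.07],"twist":[0,0,0],"fingers":1},{"linear":[-0.01,0.07,-0.1],"twist":[0,0,0],"fingers":1},{"linear":[-0.01,0.09,-0.13],"twist":[0,0,0],"fingers":1},{"linear":[-0.01,0.11,-0.16],"twist":[0,0,0],"fingers":1},{"linear":[-0.01,0.13,-0.19],"twist":[0,0,0],"fingers":1},{"linear":[-0.01,0.15,-0.22],"twist":[0,0,0],"fingers":1}]' 40
python3 -m creep '[{"linear":[0,0.02,-0.03],"twist":[0,0,0],"fingers":1},{"linear":[0,0.045,-0.055],"twist":[0,0,0],"fingers":1},{"linear":[0,0.065,-0.08],"twist":[0,0,0],"fingers":1},{"linear":[0,0.085,-0.105],"twist":[0,0,0],"fingers":1},{"linear":[0,0.1,-0.122],"twist":[0,0,0],"fingers":1},{"linear":[0,0.11,-0.132],"twist":[0,0,0],"fingers":1},{"linear":[0,0.11,-0.132],"twist":[0,0,0],"fingers":1},{"linear":[0,0.11,-0.132],"twist":[0,0,0],"fingers":1}]' 40
python3 look.py w4 batt_hole
```

```text
time: 5.17
position: [0.5275, -0.0109, 0.2251]
tool_rot: [0.922, 1.37, -0.926]
ft_force: [1.3, -0.1, -2.3]
grip_width: 0.289
time: 5.83
position: [0.5805, 0.1512, 0.225]
tool_rot: [0.92, 1.37, -0.925]
ft_force: [-0.2, -1.4, -2.9]
grip_width: 0.289
cam [[0.372, -0.89, -0.263, 0.652], [-0.928, -0.357, -0.105, 0.179], [-0.001, 0.283, -0.959, 0.376], [0.0, 0.0, 0.0, 1.0]]
[([0.6395, 0.1789, 0.1082], 0.57)]
opt zdir 112 twist [ 1.7989e+02  2.9000e-01 -4.0000e-02]
opt zdir 292 twist [-0.11  0.03  0.18]
t 5.9333 pos [0.5811 0.1491 0.2259] x [-0.003 -0.002 -1.   ] z [ 0.371 -0.929  0.   ] j7 -1.6118270039437443 linear mm [   6.9 -259.   352.6] F [-0.1  0.  -2.1] w 0.28895244840142065
```

View pics/w4.png

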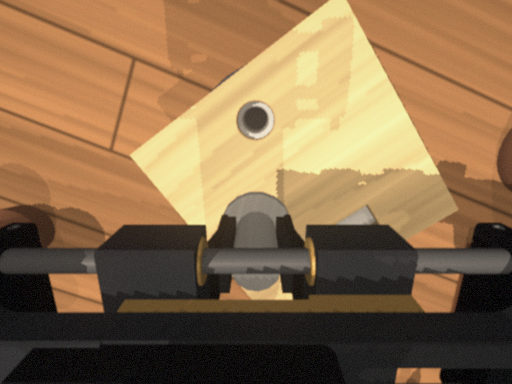

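```bash
python3 - <<'E'
from h import *
W=np.load('w4_W.npy'); im=cv2.imread('pics/w4.png')
v,u=np.mgrid[:384,:512]; near=np.hypot(u-256,v-119)<40
print('batt z',np.median(W[near][:,2]))
m=(near&(W[...,2]<.103)).astype(np.uint8)
n,lab,st,ce=cv2.connectedComponentsWithStats(m)
cs,_=cv2.findContours((lab==1+np.argmax(st[1:,4])).astype(np.uint8),0,cv2.CHAIN_APPROX_NONE)
e=cv2.fitEllipse(cs[0]); print('low',e,onplane('wrist',e[0],.107).round(4))
# rim: horizontal circle fit of batt points adjacent to hole
dil=cv2.dilate((lab>0).astype(np.uint8),np.ones((3,3)))-(lab>0)
r=W[(dil>0)&(W[...,2]>.104)]; print('rim',len(r),cv2.minEnclosingCircle(r[:,:2].astype(np.float32)), r.mean(0))
hsv=cv2.cvtColor(im,cv2.COLOR_BGR2HSV); m2=(near&(hsv[...,1]<55)|near&(hsv[...,2]<80)).astype(np.uint8)
n,lab,st,ce=cv2.connectedComponentsWithStats(m2); i=1+np.argmax(st[1:,4])
cs,_=cv2.findContours((lab==i).astype(np.uint8),0,cv2.CHAIN_APPROX_NONE); e=cv2.fitEllipse(cs[0]); print('col',e,onplane('wrist',e[0],.107).round(4))
P=viewer.camera_params('wrist'); print(P['K'][0,0])
cv2.imwrite('pics/h4.png',cv2.resize(im[79:159,216:296],None,fx=7,fy=7,interpolation=cv2.INTER_CUBIC))
for _ in range(1): pass
s=np.mean([readout.get_state()['position'] for _ in range(3)],0);print(s)
E
```

```text
batt z 0.10741974404582272
low ((255.19895935058594, 119.44242095947266), (36.21273422241211, 37.32777404785156), 4.255796432495117) [0.6396 0.1738 0.107 ]
rim 150 ((0.639433741569519, 0.17360101640224457), 0.018917934969067574) [0.63977412 0.17465527 0.11232318]
col ((255.63299560546875, 119.52996826171875), (34.23755645751953, 35.27021789550781), 176.1544647216797) [0.6397 0.1734 0.107 ]
276.57432100799286
[0.58114602 0.14906188 0.22594774]
```

View pics/h4.png

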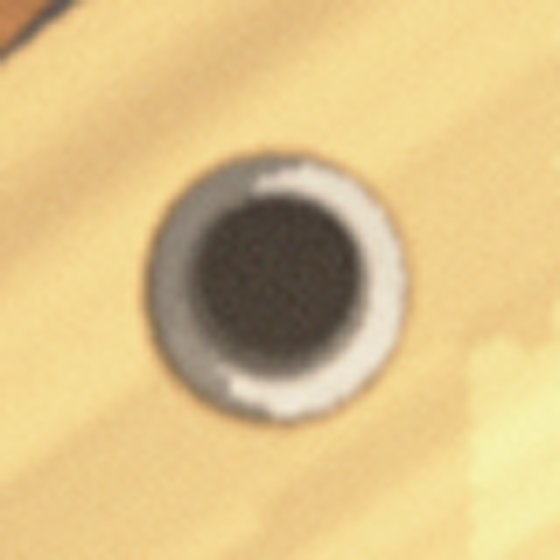

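```bash
python3 - <<'E'
from h import *
W=np.load('w4_W.npy'); v,u=np.mgrid[:384,:512]
b=(abs(u-257)<45)&(v>180)&(v<300)&(W[...,2]>.18)
q=W[b]; h,e=np.histogram(q[:,2],np.arange(.18,.27,.003)); print(list(zip(e.round(3),h)))
c=q[(q[:,2]>.195)&(q[:,2]<.213)]
print(len(c),c.mean(0),cv2.minEnclosingCircle(c[:,:2].astype(np.float32)))
for zc in np.arange(.196,.214,.003):
    k=q[(abs(q[:,2]-zc)<.0015)]
    if len(k)>20: print(zc,len(k),cv2.minEnclosingCircle(k[:,:2].astype(np.float32)))
E
```

```text
[(np.float64(0.18), np.int64(0)), (np.float64(0.183), np.int64(0)), (np.float64(0.186), np.int64(0)), (np.float64(0.189), np.int64(0)), (np.float64(0.192), np.int64(0)), (np.float64(0.195), np.int64(0)), (np.float64(0.198), np.int64(47)), (np.float64(0.201), np.int64(82)), (np.float64(0.204), np.int64(1011)), (np.float64(0.207), np.int64(101)), (np.float64(0.21), np.int64(60)), (np.float64(0.213), np.int64(96)), (np.float64(0.216), np.int64(125)), (np.float64(0.219), np.int64(156)), (np.float64(0.222), np.int64(139)), (np.float64(0.225), np.int64(162)), (np.float64(0.228), np.int64(175)), (np.float64(0.231), np.int64(169)), (np.float64(0.234), np.int64(182)), (np.float64(0.237), np.int64(219)), (np.float64(0.24), np.int64(233)), (np.float64(0.243), np.int64(209)), (np.float64(0.246), np.int64(193)), (np.float64(0.249), np.int64(208)), (np.float64(0.252), np.int64(228)), (np.float64(0.255), np.int64(707)), (np.float64(0.258), np.int64(25)), (np.float64(0.261), np.int64(247)), (np.float64(0.264), np.int64(227)), (np.float64(0.267), np.int64(56))]
1301 [0.59300031 0.15472185 0.20589341] ((0.5870799422264099, 0.1524171680212021), 0.022072117775678635)
0.199 40 ((0.5942883491516113, 0.15379276871681213), 0.01745517924427986)
0.202 73 ((0.5870799422264099, 0.1524171680212021), 0.022072117775678635)
0.20500000000000002 848 ((0.5887647867202759, 0.1531296968460083), 0.021035710349678993)
0.20800000000000002 269 ((0.5891640186309814, 0.15366658568382263), 0.020546311512589455)
0.21100000000000002 61 ((0.5809910893440247, 0.14962539076805115), 0.012725033797323704)
```

```bash
cat > pinfit.py <<'E'
import sys
from h import *
from scipy.optimize import least_squares
W=np.load(sys.argv[1]); v,u=np.mgrid[:384,:512]
zc=float(sys.argv[2])
c=(abs(u-257)<45)&(v>180)&(v<300)&(abs(W[...,2]-zc)<.004)
# outer edge: topmost pixel of collar in each column
pts=[]
for x in range(215,300):
    ys=np.nonzero(c[:,x])[0]
    if len(ys): pts.append(W[ys[0],x])
pts=np.array(pts)
f=lambda p:np.hypot(pts[:,0]-p[0],pts[:,1]-p[1])-.024
r=least_squares(f,[W[c][:,0].mean(),W[c][:,1].mean()],loss='soft_l1',f_scale=.001); print('axis',r.x,'rms',np.sqrt(np.mean(f(r.x)**2)),len(pts),'z',np.median(W[c][:,2]))
E
python3 pinfit.py w4_W.npy .2055; python3 -c "
from h import *
plan([0.6395,.1736,.2259],111.9)"
```

```text
axis [0.57855025 0.14903452] rms 0.00018426756002475203 66 z 0.20600652640175393
opt zdir 112 twist [ 1.7989e+02  2.9000e-01 -4.0000e-02]
opt zdir 292 twist [-0.11  0.03  0.18]
t 5.9333 pos [0.5811 0.1491 0.2259] x [-0.003 -0.002 -1.   ] z [ 0.371 -0.929  0.   ] j7 -1.6118270039437443 linear mm [-0.2 63.3 -1.1] F [-0.1  0.  -2.1] w 0.28895244840142065
```

```bash
python3 -m creep '[{"linear":[0,0.02,0],"twist":[0,0,0],"fingers":1},{"linear":[0,0.045,-0.0005],"twist":[0,0,0],"fingers":1},{"linear":[0,0.06,-0.0005],"twist":[0,0,0],"fingers":1},{"linear":[0,0.065,-0.0005],"twist":[0,0,0],"fingers":1},{"linear":[0,0.065,-0.0005],"twist":[0,0,0],"fingers":1},{"linear":[0.01,0.065,-0.0005],"twist":[0,0,0],"fingers":1},{"linear":[0.02,0.065,-0.0005],"twist":[0,0,0],"fingers":1},{"linear":[0.03,0.065,-0.0005],"twist":[0,0,0],"fingers":1}]' 40
python3 look.py w5 pin_grip;python3 - <<'E'
from h import *
im,d=viewer.get_image('scene'); cv2.imwrite('pics/s5.png',cv2.resize(im[120:280,260:420],None,fx=3.6,fy=3.6,interpolation=cv2.INTER_CUBIC)[:,:,::-1])
E
python3 pinfit.py w5_W.npy .176
```

```text
time: 6.6
position: [0.641, 0.1746, 0.1964]
tool_rot: [0.923, 1.366, -0.925]
ft_force: [0.1, 0.1, -2.3]
grip_width: 0.285
cam [[0.372, -0.89, -0.264, 0.711], [-0.928, -0.357, -0.105, 0.204], [-0.0, 0.284, -0.959, 0.344], [0.0, 0.0, 0.0, 1.0]]
[([0.638, 0.1737, 0.2016], 0.98)]
opt zdir 112 twist [ 1.7996e+02  4.6000e-01 -2.0000e-02]
opt zdir 292 twist [-0.04  0.01  0.29]
t 6.7 pos [0.64   0.1742 0.1945] x [-0.005 -0.002 -1.   ] z [ 0.372 -0.928  0.   ] j7 -1.6679966510131152 linear mm [ -23.7 -323.6  353.7] F [-0.6 -0.6 -1.9] w 0.29148523737941134
axis [0.6373185  0.17415575] rms 0.0002351258226805135 64 z 0.17456274791136278
```

View pics/s5.png

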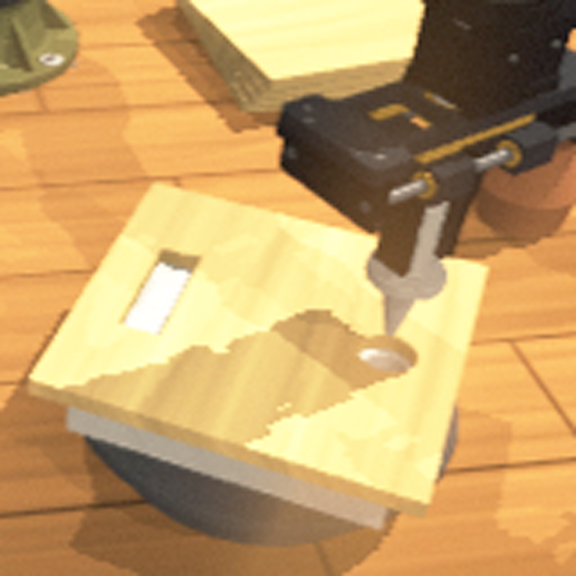

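View pics/w5.png

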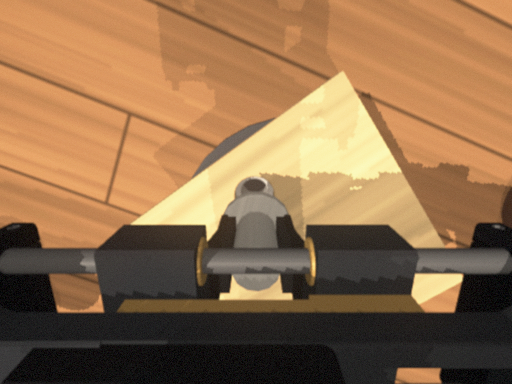

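The nose is just above the round hole (scene crop (395,338), hole at (387,357)), and the slot is well away at (160,290). I'll nudge it 1.5 mm forward and lower it.

```bash
python3 -m creep '[{"linear":[0.005,0.0015,0],"twist":[0,0,0],"fingers":1},{"linear":[0.012,0.0015,0],"twist":[0,0,0],"fingers":1},{"linear":[0.019,0.0015,0],"twist":[0,0,0],"fingers":1},{"linear":[0.026,0.0015,0],"twist":[0,0,0],"fingers":1},{"linear":[0.032,0.0015,0],"twist":[0,0,0],"fingers":1},{"linear":[0.038,0.0015,0],"twist":[0,0,0],"fingers":1},{"linear":[0.038,0.0015,0],"twist":[0,0,0],"fingers":1}]' 40
```

```text
time: 7.33
position: [0.6425, 0.1757, 0.1576]
tool_rot: [0.922, 1.368, -0.926]
ft_force: [-1.1, -0.2, -1.8]
grip_width: 0.289
```

```bash
python3 -m creep '[{"linear":[0.004,0,0],"twist":[0,0,0],"fingers":1},{"linear":[0.008,0,0],"twist":[0,0,0],"fingers":1},{"linear":[0.012,0,0],"twist":[0,0,0],"fingers":1},{"linear":[0.016,0,0],"twist":[0,0,0],"fingers":1},{"linear":[0.016,0,0],"twist":[0,0,0],"fingers":1},{"linear":[0.016,0,0],"twist":[0,0,0],"fingers":1}]' 40
python3 look.py w6 pin_grip;python3 pinfit.py w6_W.npy .120
```

```text
time: 7.83
position: [0.6432, 0.176, 0.1432]
tool_rot: [0.923, 1.366, -0.924]
ft_force: [0.1, 0.3, -2.1]
grip_width: 0.29
cam [[0.372, -0.891, -0.26, 0.714], [-0.928, -0.358, -0.103, 0.205], [-0.001, 0.28, -0.96, 0.295], [0.0, 0.0, 0.0, 1.0]]
[([0.6392, 0.1774, 0.1463], 0.74)]
opt zdir 112 twist [ 1.7997e+02 -3.0000e-02 -1.0000e-02]
opt zdir 292 twist [-0.03  0.   -0.02]
t 7.9333 pos [0.6435 0.1762 0.1437] x [ 0.  0. -1.] z [ 0.373 -0.928  0.   ] j7 -1.685652349503065 linear mm [ -76.4 -327.5  354.1] F [-0.4  0.2 -1.1] w 0.28773456746011444
axis [0.64096817 0.17612241] rms 0.00020060825101163315 66 z 0.12338989346723556
```

View pics/w6.png

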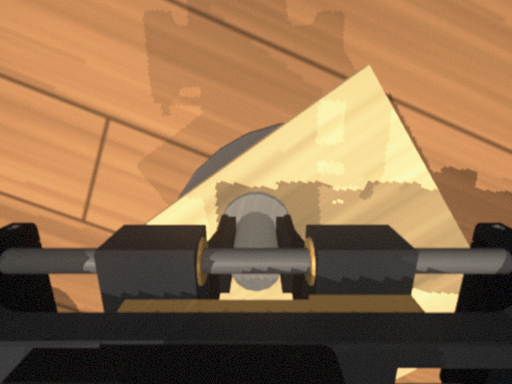

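```bash
python3 -m creep '[{"linear":[0,-0.0015,0.001],"twist":[0,0,0],"fingers":1},{"linear":[0.002,-0.0015,0.001],"twist":[0,0,0],"fingers":1},{"linear":[0.004,-0.0015,0.001],"twist":[0,0,0],"fingers":1},{"linear":[0.006,-0.0015,0.001],"twist":[0,0,0],"fingers":1},{"linear":[0.007,-0.0015,0.001],"twist":[0,0,0],"fingers":1},{"linear":[0.007,-0.0015,0.001],"twist":[0,0,0],"fingers":1}]' 40
python3 look.py w7 pin_grip;python3 pinfit.py w7_W.npy .116
```

```text
time: 8.43
position: [0.6421, 0.1745, 0.136]
tool_rot: [0.923, 1.366, -0.924]
ft_force: [1.3, -0.8, -3.0]
grip_width: 0.288
cam [[0.372, -0.891, -0.26, 0.713], [-0.928, -0.358, -0.104, 0.204], [-0.001, 0.28, -0.96, 0.287], [0.0, 0.0, 0.0, 1.0]]
[([0.6383, 0.1747, 0.139], 0.72)]
opt zdir 112 twist [ 1.7998e+02  2.0000e-02 -0.0000e+00]
opt zdir 292 twist [-0.02  0.    0.01]
t 8.5333 pos [0.6423 0.1746 0.1364] x [-0. -0. -1.] z [ 0.373 -0.928  0.   ] j7 -1.6859514607200703 linear mm [ -83.5 -325.9  353.1] F [ 0.1  0.7 -2.2] w 0.2886108457743526
axis [0.63977155 0.17457365] rms 0.0002102573368421039 65 z 0.11645450718527223
```

It is 1.5 mm from home with no side load. Lowering the last bit and releasing.

```bash
python3 -m creep '[{"linear":[0.001,0,0],"twist":[0,0,0],"fingers":1},{"linear":[0.001,0,0],"twist":[0,0,0],"fingers":1},{"linear":[0.001,0,0],"twist":[0,0,0],"fingers":-0.2},{"linear":[0.001,0,0],"twist":[0,0,0],"fingers":-0.2},{"linear":[0.001,0,0],"twist":[0,0,0],"fingers":-0.2},{"linear":[0.001,0,0],"twist":[0,0,0],"fingers":-0.2},{"linear":[0.001,0,0],"twist":[0,0,0],"fingers":-0.2},{"linear":[0.001,0,0],"twist":[0,0,0],"fingers":-0.2}]'
python3 look.py w8 pin_grip;python3 pinfit.py w8_W.npy .115
```

```text
time: 9.2
position: [0.6425, 0.1746, 0.1357]
tool_rot: [0.924, 1.366, -0.923]
ft_force: [-0.4, -0.1, 0.4]
grip_width: 0.577
cam [[0.372, -0.891, -0.259, 0.713], [-0.928, -0.358, -0.103, 0.204], [-0.001, 0.279, -0.96, 0.287], [0.0, 0.0, 0.0, 1.0]]
[([0.6383, 0.1771, 0.1385], 0.86)]
opt zdir 112 twist [ 1.7997e+02 -0.0000e+00 -1.0000e-02]
opt zdir 292 twist [-0.03  0.01 -0.  ]
t 9.3 pos [0.6424 0.1746 0.1356] x [ 0. -0. -1.] z [ 0.373 -0.928  0.   ] j7 -1.6863411265820918 linear mm [ -84.4 -325.9  353.1] F [ 0.3 -0.2 -0.2] w 0.5934158512884089
axis [0.63968879 0.17452421] rms 0.00020947243521082356 70 z 0.11461878178194554
```

View pics/w8.png

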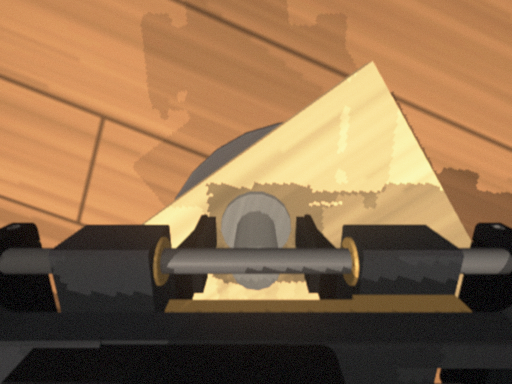

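The fingers are clear and the collar top is at 0.1146 m, so the pin is home. Backing up.

```bash
python3 -m creep '[{"linear":[-0.01,0,0],"twist":[0,0,0],"fingers":-0.3},{"linear":[-0.03,0,0],"twist":[0,0,0],"fingers":-0.3},{"linear":[-0.05,0,0],"twist":[0,0,0],"fingers":-0.3},{"linear":[-0.07,0,0],"twist":[0,0,0],"fingers":-0.3},{"linear":[-0.09,0,0],"twist":[0,0,0],"fingers":-0.3},{"linear":[-0.11,0,0],"twist":[0,0,0],"fingers":-0.3},{"linear":[-0.11,-0.02,0],"twist":[0,0,0],"fingers":-0.3},{"linear":[-0.11,-0.04,0],"twist":[0,0,0],"fingers":-0.3}]'
python3 -m creep '[{"linear":[0,-0.02,0],"twist":[0,0,0],"fingers":-0.3},{"linear":[0,-0.02,0],"twist":[0,0,0],"fingers":-0.3},{"linear":[0,-0.02,0],"twist":[0,0,0],"fingers":-0.3},{"linear":[0,-0.02,0],"twist":[0,0,0],"fingers":-0.3}]'
python3 look.py w9 pin_grip;python3 - <<'E'
from h import *
W=np.load('w9_W.npy'); n=np.hypot(W[...,0]-.6395,W[...,1]-.174)<.03
t=W[n&(W[...,2]>.16)&(W[...,2]<.172)]; print('knob top',len(t),np.median(t,0),cv2.minEnclosingCircle(t[:,:2].astype(np.float32)))
c=W[n&(W[...,2]>.111)&(W[...,2]<.119)]; print('collar',np.median(c[:,2]),cv2.minEnclosingCircle(c[:,:2].astype(np.float32)))
im,d=viewer.get_image('scene'); cv2.imwrite('pics/s9.png',im[:,:,::-1])
for l in('pin_grip','tpin_bar'): print([(np.round(r['centre'],4),r['conf']) for r in nets.place_of('scene',l)][:4])
E
```

```text
time: 9.97
position: [0.6059, 0.1607, 0.2478]
tool_rot: [0.926, 1.364, -0.92]
ft_force: [-0.5, -0.4, -1.3]
grip_width: 0.652
time: 10.3
position: [0.5873, 0.1524, 0.2464]
tool_rot: [0.924, 1.365, -0.923]
ft_force: [0.5, -0.6, 0.0]
grip_width: 0.649
cam [[0.372, -0.891, -0.259, 0.658], [-0.928, -0.358, -0.103, 0.182], [-0.001, 0.278, -0.96, 0.397], [0.0, 0.0, 0.0, 1.0]]
[([0.6376, 0.1743, 0.1372], 0.74)]
opt zdir 112 twist [ 1.7998e+02 -6.0000e-02  3.0000e-02]
opt zdir 292 twist [-0.02 -0.02 -0.04]
t 10.4 pos [0.5873 0.1526 0.2458] x [ 0.     0.001 -1.   ] z [ 0.373 -0.928 -0.   ] j7 -1.6122921156654266 linear mm [  25.5 -266.7  353.2] F [-1.  -0.2 -0.2] w 0.6534462170176297
knob top 741 [0.64031507 0.17508507 0.16402346] ((0.6401077508926392, 0.1749841272830963), 0.01292174682021141)
collar 0.11414825267861911 ((0.6399381160736084, 0.1750790923833847), 0.023932993412017822)
[(array([ 0.4469, -0.4958,  0.022 ]), 0.93), (array([0.6408, 0.1706, 0.1418]), 0.86), (array([ 0.6571, -0.4247,  0.0187]), 0.69), (array([ 0.2732, -0.259 ,  0.0188]), 0.5)]
[(array([ 0.5656, -0.2374,  0.0885]), 0.56)]
```

View pics/s9.png

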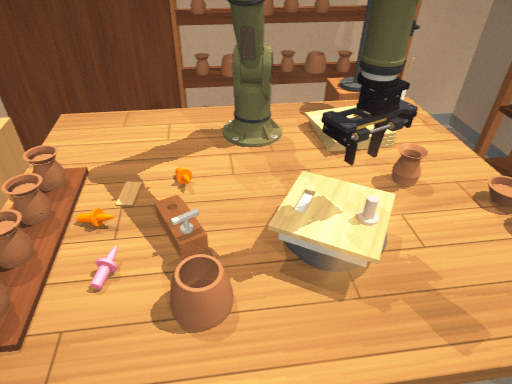

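View pics/w9.png

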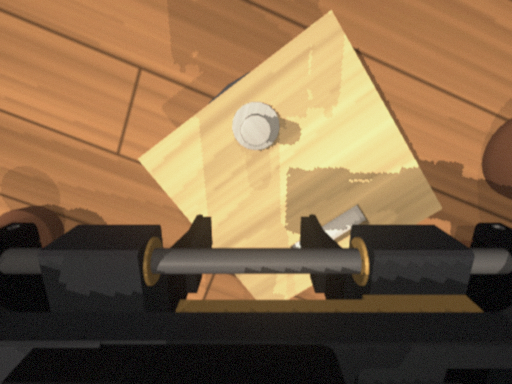

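The pin stands upright in the round hole at wrist (256,126) and scene (370,210). The knob top is directly over the collar, and the collar lies flat on the batt. The T-pin is unmoved at scene (185,222), and the gripper is clear. Handing in.

```bash
python3 -c "
from bench import job
print(job.close_job())"
```

```text
the job is handed in; nothing more can be done
None
```

I took the steel round-knobbed pin from the rack hole nearer the robot and guided its nose into the batt's round hole while still gripping it. I lowered it to about 0.5–1.5 mm above its seat, let go and backed the arm away. The job was handed in at about 10.5 s, well under the 37 s limit.

**Last checks on the pin:**
- **Height:** the collar top is at 0.114 m and should be 0.115 m. The knob top is at 0.164 m and should be 0.165 m. Both match fully home to within the camera calibration.
- **Upright:** the knob and collar centres agree to 0.2 mm.
- **Position:** the pin axis is about 1.5 mm from my measured hole centre.

**Everything else:** the T-pin still stands in the rack within 3 mm of where it was first seen, which is inside the measuring error. The gripper is clear of everything, and I saw no contact force beyond the pin's weight.

**Disagreements:**
- The cameras and networks differed by 2–4 mm on the hole position, so I relied on the wrist camera's measurement.
- The orange and pink look-alikes were upright in the first pictures and had toppled by my first wrist picture. The robot was well above them at about 0.22 m and did not touch them. They stayed on the bench.

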